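# Clamp a potsherd in the holding jig

## Task

Clamp the potsherd in the holding jig: push the blue swing arm round with the outside of the fingers until it rests against its stop pin, over the sherd, and only then push the red cam lever fully down so that the rubber foot holds the sherd tight. Pick nothing up, do not touch or shift the sherd with the fingers, leave the things round the jig where they are, and finish clear of everything.

Things in the scene. Friction and masses are not known exactly. Their poses are not given: they have to be found in the camera images.
- jig: Holding jig, fixed to the table: aluminium base plate 200x130x12 mm (x -75 to +125 mm, y -65 to +65 mm in its frame) with a square cork bed 104 mm wide, top 18 mm above the table. Origin: on the table, under the middle of the bed. x points from the bed to the arm's pivot post (r 12 mm, at x = +85 mm, y = 0); z is up.
- stop_pin (a point): Top middle of the steel stop pin, 8 mm thick, 53 mm above the table, at x = +61 mm, y = -15.5 mm in the jig's frame.
- swing_arm (a joint): Angle in rad of the blue swing arm about the upright post. 0: it points along the jig's -x, over the middle of the bed, against the stop pin; larger: swung open towards the jig's +y side (1.57: along +y). Starts at 1.0 to 1.6. Flat bar 22 mm wide, 42 to 52 mm above the table. Light friction (about 1 N at its end); it stays where it is left.
- cam_lever (a joint): Angle in rad of the cam lever, hinged across the arm's outer end and pointing outward, away from the post. 0: raised 0.85 rad above level; 0.85: level, fully down, at its stop. Starts at 0 to 0.2. Stiff (3 to 5 N at its grip); stays where it is left. Pushes the foot down 10 mm per rad.
- strap_pivot (a point): Point on the swing arm's upright pivot axis, at mid-thickness of the arm, 47 mm above the table.
- strap_end (a point): Middle of the swing arm's round outer end (r 14 mm), which carries the lever, 85 mm from the pivot axis, at mid-thickness of the arm, 47 mm above the table.
- lever_pivot (a point): Middle of the cam lever's hinge, above the arm's outer end, 62 mm above the table, between two steel cheeks (reaching 71 mm above the table).
- lever_tip (a point): Outer end of the cam lever, on its centre line, 78 mm from its hinge. The red grip covers 28 to 78 mm from the hinge; 16 mm wide, 12 mm thick.
- foot: Black rubber foot, 20 mm across, sprung, under the swing arm's outer end; with the lever raised its underside is 35.5 mm above the table. Origin: on its axis, 6.5 mm above its underside.
- sherd: Brown potsherd, 85x74x12 mm, lying loose and flat on the cork bed, its top 30 mm above the table. Origin: middle of its underside.
- film_can_2: Bystander: white film canister with a grey cap, 34 mm across, 51 mm high, standing close beside the jig. Origin: middle of its underside.
- pebble_1: Bystander: small ochre pebble, 27x26x14 mm, lying near the jig's front edge. Origin: middle of its underside.
- film_can_1: Bystander: black film canister with a grey cap, 34 mm across, 51 mm high, standing to the left of the jig. Origin: middle of its underside.
- dark_stone_2: Bystander: dark stone, 66x90x36 mm, to the right behind the jig. Origin: middle of its underside.
- the_hand_lens: Bystander: black hand lens lying flat, 62x146x12 mm, to the right of the jig. Origin: middle of its underside.
- marker: Bystander: black and white marker pen lying flat, 17x135x16 mm, to the right of the jig. Origin: middle of its underside.
Mind the look-alikes: they are no part of the job. There is more than one size of the sherd; the job needs the larger.

How it is judged:
By the outcome, as a careful person would: the job done as asked, in the order asked, and still so for the second after the job is handed in, with the robot touching nothing.
It also fails if it takes over 45 s, if anything falls off the work surface, if the arm or the gripper's body presses on something with over 40 N, if the wrist force passes 120 N, or if a joint passes its speed limit or range.

## Robot

A 7-joint arm with a two-finger parallel gripper is mounted at the origin on the work surface; the furniture and walls round the work are solid. World frame = base frame: x ahead of the robot, y to its left, z up, the work surface at z = 0. Lengths are in m, angles in rad, forces in N, time in s.
With the tool pointing down it reaches from about 0.425 to 0.925 m from the base axis. Payload 6.8 kg.
Tool frame: the origin (TCP) lies at the very end of the fingers, on their centre line; the grasp point (between the pads) lies 19 mm behind it; z points along the fingers, x is the direction in which the jaws open and shut, and the axes are right-handed (so a half turn about z gives the same grasp; the last joint's range is limited). The gripper opens to 85 mm and grips with 20 to 120 N. Pads are 22 mm wide; open, the fingers measure 114 mm over their backs; the gripper's body (76 mm by 85 mm) begins 54 mm behind the grasp point. The pads swing forward as they close: fully open they stand 13 mm farther back than shut.
Start: joints at [1.013, 0.477, 0.022, 1.555, -0.011, 1.109, -0.083], TCP at [0.293, -0.608, 0.231] pointing down, gripper open.
Joint ranges: [-2.96, 2.96], [-0.34, 2.1], [-1.41, 1.46], [0.24, 2.44], [-1.37, 4.51], [0.17, 1.92], [-2.96, 2.96]. Speed limits (rad/s): [2.39, 2.39, 3.14, 3.14, 3.14, 3.14, 3.14].

## Interface

Orientations are given as a unit quaternion [w, x, y, z].
In Python, from station import bot gives the robot as it stands.
- The arm moves only by the shell command python3 -m creep 'ROWS' [FORCE]. ROWS is JSON, a list that holds one entry, the list of rows, each a list of 7 numbers: the shift along the tool's x, y, z in cm, then the turn, a rotation vector about the tool's x, y, z in rad, then the opening, from 0 (shut) to 1 (fully open). In form: [[[dx, dy, dz, wx, wy, wz, claw], ...]]. A call has 1 to 10 rows; each row is the pose to reach, as a shift and turn from the pose commanded when the call began, along the tool's axes at that moment; what a row does not reach only later rows make up. A row lasts 1/8 s, in which the tool goes at most 62.5 mm and 10.7 degrees, less where a joint would pass 70% of its speed; a pose out of reach is approached as far as the arm can. A call with a gripper value outside its range is refused whole. The fingers move at their own pace and stop on an object; FORCE is the grip in N (left out, the last holds). Time passes only in rows, so rows that repeat a pose let the fingers close. It gives the time, the measured TCP pose, the force and the opening at its end, in the units of the state.
- bot.get_obs(): the state, without advancing time (a new reading comes with each control period).
- bot.read_camera(name): name is "scene" or "top" or "wrist"; returns (picture, depth): 384x512x3 uint8, blue, green, red; 384x512 float32, m along the optical axis (not along the pixel's ray), 0 where there is no reading.
- bot.calibration(name): a dict with "mtx" (3x3 intrinsics, pixels), "rvec" (rotation vector, rad) and "tvec" (3), from world to camera coordinates, as OpenCV has them. Camera axes: x right, y down, z forward; pixel columns grow to the right and rows downward; lengths in m; the calibration is good to about 2 mm. A picture is of the moment at which its call begins: read the wrist's pose just before it. calibration takes no time and is no camera call; for the wrist camera it gives the pose at the moment of the call.
- bot.hand_in(): hands the job in, once; it reports no verdict.
Trained networks look in the newest picture that a camera, given by its name, has taken for a name from the list of things; names that differ only in an ending like _2 or _b are one class to them, and where a whole thing is asked for, a point or a joint stands for the part that bears it (a point fixed in the world has none). Each returns a list of dicts, best first, with "p" (0 to 1); they miss things now and then, are a little off and sometimes report something else, mostly with a low value. They report only what shows in the picture. A call takes as long as a camera call. They do not tell look-alikes from the thing itself.
- bot.find_in(camera, label): "xy" ([column, row] in pixels, amid what is visible of it).
- bot.silhouettes(camera, label): "mask" (384x512 bool, what is visible of it) and "xy" ([column, row] in pixels, amid what is visible of it).
The state is a dict: "t": time; "q": joint angles; "joint_vel": joint speeds; "joint_torque": joint torques, N m; "eef_pos": TCP position; "tool_rot": TCP orientation; "contact_force": force on the tool from outside, world axes, zero at the start; "torque": the same for the moment, N m; "gripper_width": opening from 0.0 (shut) to 1.0 (fully open).
Only numpy, scipy, OpenCV 4.12 (cv2) and the standard library are available. Lean on these libraries where they do the work, as an engineer would, in place of code of your own. Each camera call takes 0.05 s, during which the arm holds its last target.

## Working session

There is one attempt and no reset: what is moved stays moved. The work goes in short steps, Python scripts to look and compute and a shell command to move; the robot and the scene stay as the last step left them, time stands still between calls to the robot, and variables do not carry over. Pictures are saved under pics/ and viewed, and the job is handed in when it is done.

```bash
ls; mkdir -p pics
cat > h.py <<'E'
import numpy as np, cv2
from station import bot
def cal(n):
    c=bot.calibration(n);R=cv2.Rodrigues(np.array(c['rvec'],float))[0]
    return np.array(c['mtx'],float),R,np.array(c['tvec'],float).ravel()
def world(n,u,v,z=None,d=None,c=None):
    K,R,t=c or cal(n)
    r=np.linalg.inv(K)@np.array([u,v,1.]);o=-R.T@t;w=R.T@r
    if d is not None: return o+w*d
    return o+w*(z-o[2])/w[2]
def proj(n,p,c=None):
    K,R,t=c or cal(n)
    q=K@(R@np.asarray(p,float)+t);return q[:2]/q[2]
E
python3 - <<'E'
from h import *
o=bot.get_obs();print({k:np.round(v,3) for k,v in o.items()})
for n in('scene','top','wrist'):
    p,d=bot.read_camera(n);cv2.imwrite(f'pics/{n}0.png',p);np.save(f'{n}_d0.npy',d)
    K,R,t=cal(n);print(n,K[0,0],-R.T@t)
E
```

```text
pics
{'t': np.float64(0.0), 'q': array([ 1.013,  0.478,  0.022,  1.556, -0.011,  1.109, -0.083]), 'joint_vel': array([-0.001, -0.   , -0.001, -0.   ,  0.002,  0.   ,  0.   ]), 'joint_torque': array([-1.0000e-03, -5.9646e+01,  1.6070e+00, -2.8120e+01,  1.3000e-02,
        1.0000e-02, -0.0000e+00]), 'eef_pos': array([ 0.293, -0.607,  0.23 ]), 'tool_rot': array([-0.   ,  0.847, -0.532, -0.001]), 'contact_force': array([1.952, 0.423, 0.181]), 'torque': array([-0.071,  0.042,  0.029]), 'gripper_width': np.float64(0.999)}
scene 392.2444708796184 [-0.20167365 -0.60681946  0.56850247]
top 435.89943851262814 [ 0.42269871 -0.0216017   1.32903312]
wrist 297.78838420226424 [ 0.36621815 -0.57179772  0.37247283]
```

View pics/scene0.png

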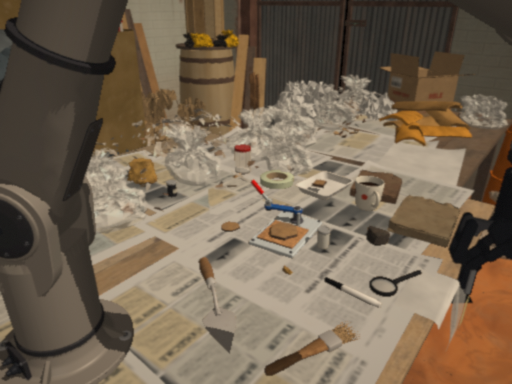

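View pics/top0.png

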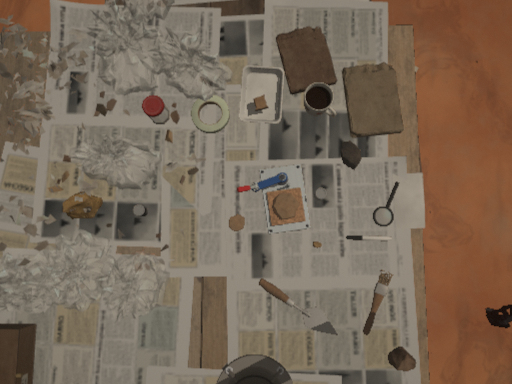

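View pics/wrist0.png

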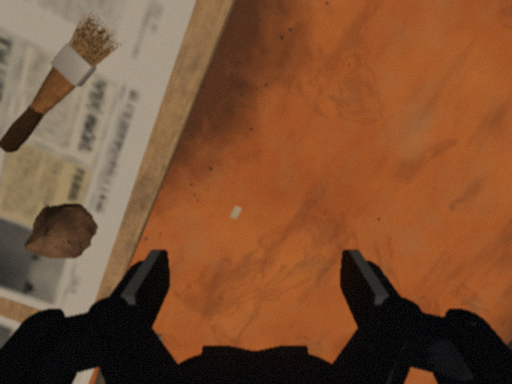

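Run:
```python
from h import *
for n in('top','scene'):
    p,d=bot.read_camera(n);np.save(f'{n}_d.npy',d)
    x0,y0,x1,y1=(220,150,350,260) if n=='top' else (210,160,350,270)
    cv2.imwrite(f'pics/{n}1.png',cv2.resize(p[y0:y1,x0:x1],None,fx=5.5,fy=5.4,interpolation=cv2.INTER_CUBIC))
    c=cal(n)
    for l in('stop_pin','strap_pivot','strap_end','lever_pivot','lever_tip','sherd','jig','film_can_2','film_can_1','pebble_1','foot'):
        z=dict(stop_pin=.053,strap_pivot=.047,strap_end=.047,lever_pivot=.062,lever_tip=.12,sherd=.03,jig=.018,film_can_2=.051,film_can_1=.051,pebble_1=.014,foot=.04)[l]
        for r in bot.find_in(n,l)[:3]:
            u,v=r['xy'];print(n,l,round(r['p'],2),np.round(r['xy'],1),np.round(world(n,u,v,z,c=c),3), np.round(world(n,u,v,d=d[int(v),int(u)],c=c),3))
print(bot.get_obs()['t'])
```

```text
top stop_pin 0.62 [279.7 191.3] [ 0.589 -0.073  0.053] [ 0.594 -0.074  0.014]
top strap_pivot 0.68 [263.3 185. ] [ 0.609 -0.024  0.047] [ 0.608 -0.024  0.053]
top strap_end 0.67 [264.2 183. ] [ 0.615 -0.027  0.047] [ 0.614 -0.027  0.051]
top lever_pivot 0.62 [265.9 183.8] [ 0.61  -0.032  0.062] [ 0.612 -0.032  0.047]
top lever_pivot 0.53 [282.6 190.7] [ 0.59  -0.081  0.062] [ 0.596 -0.083  0.016]
top lever_pivot 0.41 [243.5 187. ] [0.601 0.034 0.062] [0.594 0.032 0.109]
top lever_tip 0.48 [247.7 189.2] [0.586 0.019 0.12 ] [0.589 0.02  0.101]
top sherd 0.72 [286.6 204.6] [ 0.552 -0.094  0.03 ] [ 0.553 -0.094  0.024]
top sherd 0.61 [233.6 225.8] [0.489 0.064 0.03 ] [0.49  0.065 0.006]
top jig 0.97 [281.8 191.8] [ 0.592 -0.081  0.018] [ 0.592 -0.08   0.021]
top film_can_2 0.52 [138.1 210. ] [0.534 0.345 0.051] [0.534 0.346 0.047]
top film_can_2 0.47 [319.  193.1] [ 0.584 -0.189  0.051] [ 0.584 -0.189  0.049]
top film_can_1 0.52 [138.1 210. ] [0.534 0.345 0.051] [0.534 0.346 0.047]
top film_can_1 0.47 [319.  193.1] [ 0.584 -0.189  0.051] [ 0.584 -0.189  0.049]
top pebble_1 0.59 [320.5 24
[... 680 characters left out ...]
.03 ]
scene sherd 0.46 [228.  228.5] [0.458 0.019 0.03 ] [0.487 0.047 0.006]
scene jig 0.73 [288.8 222. ] [ 0.607 -0.076  0.018] [ 0.615 -0.07   0.012]
scene jig 0.34 [269.9 204.8] [0.657 0.03  0.018] [ 0.597 -0.015  0.057]
scene film_can_2 0.68 [167.7 187.7] [0.497 0.31  0.051] [0.52  0.341 0.033]
scene film_can_2 0.53 [322.  235.1] [ 0.556 -0.209  0.051] [ 0.571 -0.202  0.041]
scene film_can_1 0.68 [167.7 187.7] [0.497 0.31  0.051] [0.52  0.341 0.033]
scene film_can_1 0.53 [322.  235.1] [ 0.556 -0.209  0.051] [ 0.571 -0.202  0.041]
scene pebble_1 0.25 [324.6 234.9] [ 0.616 -0.186  0.014] [ 0.571 -0.209  0.044]
scene foot 0.62 [275.6 205.2] [ 0.632 -0.01   0.04 ] [ 0.613 -0.024  0.052]
1.35
```

View pics/top1.png

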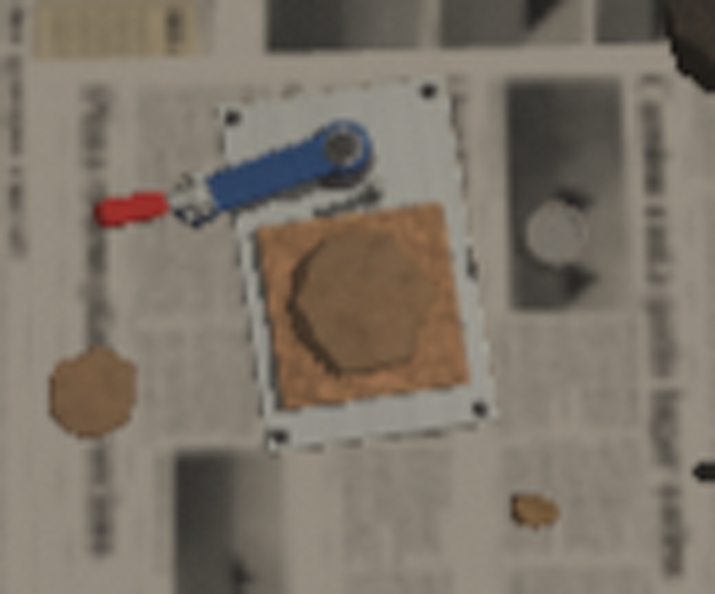

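View pics/scene1.png

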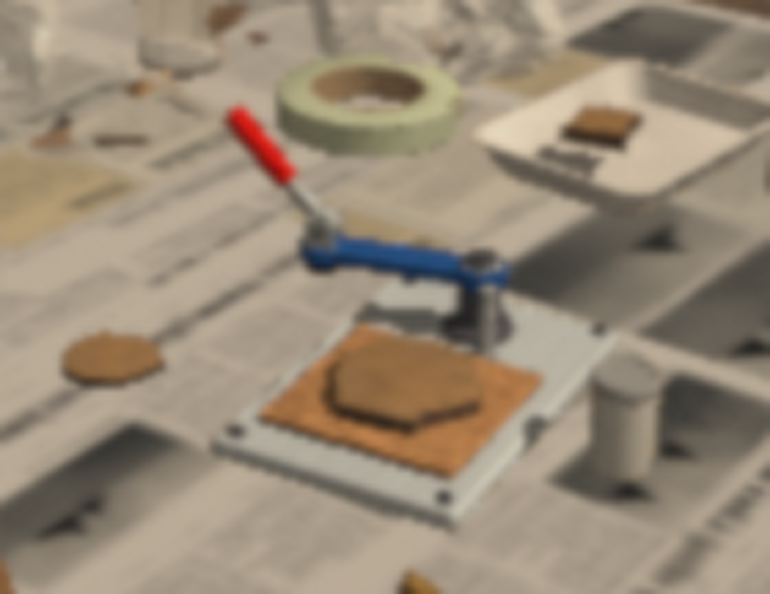

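```bash
cat >> h.py <<'E'
from scipy.spatial.transform import Rotation as Rn
def rows(p,yawaz):
    "shift (cm) in tool axes to world p, and wz so that tool -y has azimuth yawaz; tool down"
    o=bot.get_obs();w,x,y,z=o['tool_rot'];R=Rn.from_quat([x,y,z,w])
    c,s=np.cos(yawaz),np.sin(yawaz)
    T=np.array([[s,-c,0],[-c,-s,0],[0,0,-1.]]).T  # columns x,y,z
    X=np.array([s,-c,0]);Y=np.array([-c,-s,0]);T=np.c_[X,Y,[0,0,-1]]
    d=R.inv().apply(np.asarray(p)-o['eef_pos'])*100
    rv=(R.inv()*Rn.from_matrix(T)).as_rotvec()
    return np.round(d,1),np.round(rv,3)
E
python3 - <<'E'
from h import *
c=cal('top')
px=[(220+222/5.5,150+107/5.4),(220+447/5.5,150+78/5.4),(220+493/5.5,150+418/5.4),(220+270/5.5,150+450/5.4)]
W=np.array([world('top',u,v,.012,c=c)[:2] for u,v in px])
J=np.array([(125,65),(125,-65),(-75,-65),(-75,65)])/1000
A=J-J.mean(0);B=W-W.mean(0)
th=np.arctan2((A[:,0]*B[:,1]-A[:,1]*B[:,0]).sum(),(A*B).sum())
R=np.array([[np.cos(th),-np.sin(th)],[np.sin(th),np.cos(th)]])
o=W.mean(0)-R@J.mean(0)
print(W,th,o,(R@J.T).T+o-W)
pw=lambda x,y:R@[x,y]+o
post=pw(.085,0);print('post',post,'pin',pw(.061,-.0155))
for n,(u,v) in {'post':(220+343/5.5,150+147/5.4),'pivot':(220+193/5.5,150+195/5.4)}.items():
    print(n,world('top',u,v,.056,c=c),world('top',u,v,.065,c=c))
print(rows([pw(.085,0)[0],pw(0,.08)[1]-.0,.25],th))
E
```

```text
[[ 0.66104457 -0.01546832]
 [ 0.67774441 -0.14088968]
 [ 0.48513229 -0.16395729]
 [ 0.46709478 -0.04197269]] 0.13105745867799046 [ 0.54796841 -0.09383906] [[ 0.0023575   0.00240716]
 [ 0.0026464  -0.00105663]
 [-0.00302633 -0.00412555]
 [-0.00197756  0.00277501]]
post [ 0.63223947 -0.08273104] pin [ 0.61047087 -0.1012345 ]
post [ 0.63085871 -0.08070722  0.056     ] [ 0.62938707 -0.08028936  0.065     ]
pivot [ 6.04288622e-01 -1.81608686e-04  5.60000000e-02] [ 6.03004830e-01 -3.33042931e-04  6.50000000e-02]
(array([-38.7, -56.3,  -1.9]), array([0.   , 0.   , 0.319]))
```

Run:
```python
from h import *
print(rows([.52,-.07,.25],.131),bot.get_obs()['t'])
```

```text
(array([-38.6, -43.8,  -1.9]), array([0.   , 0.   , 0.319])) 1.35
```

```bash
python3 -m creep '[[[-4,-4.5,-1,0,0,0.05,0],[-8,-9,-2,0,0,0.1,0],[-12,-13.5,-2,0,0,0.15,0],[-16,-18,-2,0,0,0.2,0],[-20,-22.5,-2,0,0,0.25,0],[-24,-27,-2,0,0,0.3,0],[-28,-31.5,-2,0,0,0.32,0],[-32,-36,-2,0,0,0.32,0],[-36,-40.5,-2,0,0,0.32,0],[-38.6,-43.8,-2,0,0,0.32,0]]]'
python3 - <<'E'
from h import *
o=bot.get_obs();print(o['eef_pos'],o['q'],o['joint_vel'].max())
p,d=bot.read_camera('wrist');cv2.imwrite('pics/w2.png',p)
c=cal('wrist');print(-c[1].T@c[2])
for x in [(0,0,0)]:pass
E
```

```text
t: 2.6
eef_pos: [0.5209, -0.0668, 0.2517]
tool_rot: [-0.0, 0.752, -0.659, 0.0]
contact_force: [0.2, -0.3, -1.1]
gripper_width: -0.0
[ 0.52088703 -0.06675755  0.25169774] [ 0.21624666  0.22313544 -0.24118048  1.87540481  0.06046108  1.04914372
 -1.48764426] 0.1763342741716905
[ 0.6027857  -0.04973318  0.39405801]
```

View pics/w2.png

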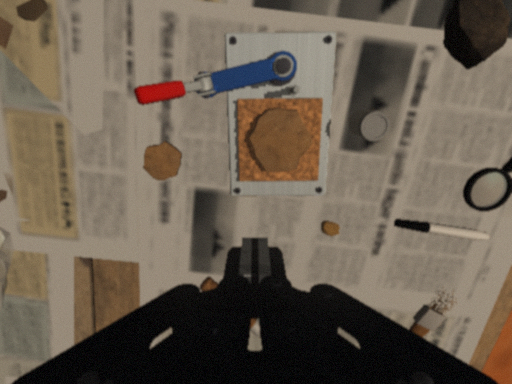

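Run:
```python
import cv2
p=cv2.imread('pics/w2.png');cv2.imwrite('pics/w2c.png',cv2.resize(p[20:210,120:390],None,fx=2.9,fy=2.9,interpolation=cv2.INTER_CUBIC))
```

```text
(no output)
```

View pics/w2c.png

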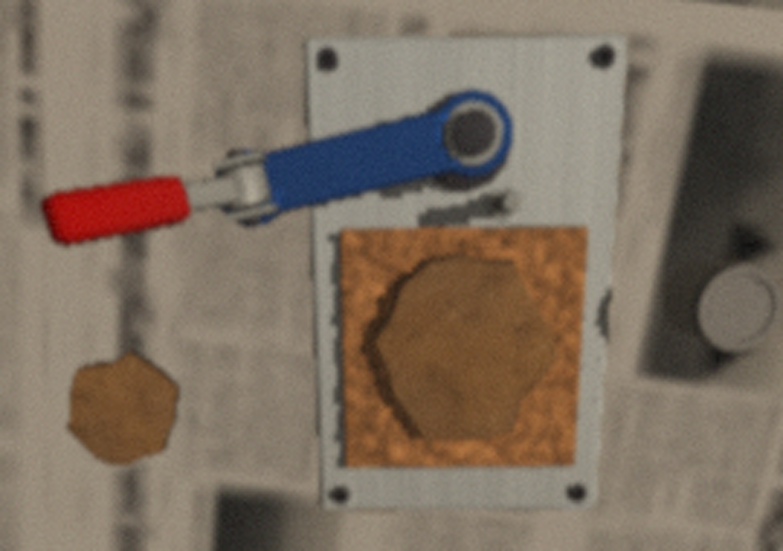

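The close crop shows the jig with the larger sherd on the cork at w2 (281,140) and the smaller look-alike sherd on the table at (162,161). The blue arm's post is at (282,66), the stop pin at (295,90) and the red lever's tip at (138,96). The white canister stands at (374,126), right of the jig.

Run:
```python
from h import *
c=cal('wrist')
f=lambda u,v,z:world('wrist',120+u/2.9,20+v/2.9,z,c=c)[:2]
W=np.array([f(308,38,.012),f(627,38,.012),f(595,506,.012),f(325,508,.012),f(342,228,.018),f(586,228,.018),f(574,464,.018),f(345,466,.018)])
J=np.array([(125,65),(125,-65),(-75,-65),(-75,65),(52,52),(52,-52),(-52,-52),(-52,52)])/1000
A=J-J.mean(0);B=W-W.mean(0)
th=np.arctan2((A[:,0]*B[:,1]-A[:,1]*B[:,0]).sum(),(A*B).sum())
R=np.array([[np.cos(th),-np.sin(th)],[np.sin(th),np.cos(th)]])
o=W.mean(0)-R@J.mean(0)
print(th,o,np.round((R@J.T).T+o-W,4).tolist())
inv=lambda p:np.round(R.T@(np.array(p)-o),4)
for n,a in dict(post=(470,133,.056),pin=(507,202,.053),hinge=(243,185,.065),can=(737,308,.051),tip=(52,215,.115)).items(): print(n,f(*a),inv(f(*a)))
np.savez('jig.npz',th=th,o=o)
```

```text
0.1451759741969555 [ 0.55252796 -0.08705822] [[0.0014, 0.0022], [0.003, -0.0014], [-0.0019, -0.0017], [-0.0023, 0.0024], [0.0003, 0.0011], [0.0015, -0.0015], [-0.0011, -0.0009], [-0.0009, -0.0002]]
post [ 0.6356405  -0.07312877] [0.0843 0.0018]
pin [ 0.61439065 -0.09095019] [ 0.0606 -0.0128]
hinge [0.60664859 0.00514126] [0.0669 0.0834]
can [ 0.58840653 -0.18672567] [ 0.0211 -0.1038]
tip [0.58935876 0.05419815] [0.0569 0.1344]
```

```bash
cat >> h.py <<'E'
TH=.14;O=np.array([.552,-.087])
def j2w(x,y,z):
    c,s=np.cos(TH),np.sin(TH);return np.array([O[0]+c*x-s*y,O[1]+s*x+c*y,z])
def w2j(p):
    c,s=np.cos(TH),np.sin(TH);d=np.asarray(p)[:2]-O;return np.round([c*d[0]+s*d[1],-s*d[0]+c*d[1],p[2]],4)
E
python3 - <<'E'
from h import *
print(rows(j2w(.125,.06,.15),TH),rows(j2w(.125,.06,.038),TH))
# relative shifts for sweep (tool aligned)
p0=np.array([.125,.06])
for a in np.linspace(1.36,0,10):
    d=np.array([-np.cos(a),np.sin(a)]);n=np.array([np.sin(a),np.cos(a)])
    h=.011+.011*np.sin(a)+.0145*np.cos(a)
    p=np.array([.085,.001])+.05*d+h*n
    print(round(a,2),np.round(p,4),'tool cm',np.round([-(p-p0)[1]*100,-(p-p0)[0]*100],1))
E
```

```text
(array([ -3. , -15. ,  10.2]), array([-0.003,  0.003, -0.002])) (array([ -3. , -14.9,  21.4]), array([-0.003,  0.003, -0.002]))
1.36 [0.0988 0.0551] tool cm [0.5 2.6]
1.21 [0.092  0.0571] tool cm [0.3 3.3]
1.06 [0.0846 0.0582] tool cm [0.2 4. ]
0.91 [0.0767 0.058 ] tool cm [0.2 4.8]
0.76 [0.0686 0.0565] tool cm [0.4 5.6]
0.6 [0.0604 0.0534] tool cm [0.7 6.5]
0.45 [0.0527 0.0488] tool cm [1.1 7.2]
0.3 [0.0456 0.0427] tool cm [1.7 7.9]
0.15 [0.0396 0.0352] tool cm [2.5 8.5]
0.0 [0.035  0.0265] tool cm [3.4 9. ]
```

```bash
python3 -m creep '[[[-1,-5,0,0,0,0,0],[-2,-10,0,0,0,0,0],[-3,-15,0,0,0,0,0],[-3,-15,5,0,0,0,0],[-3,-15,10,0,0,0,0],[-3,-15,14,0,0,0,0],[-3,-15,18,0,0,0,0],[-3,-15,20,0,0,0,0],[-3,-15,21.3,0,0,0,0],[-3,-15,21.3,0,0,0,0]]]'
python3 - <<'E'
from h import *
o=bot.get_obs();print(o['t'],w2j(o['eef_pos']),rows(j2w(.125,.06,.038),TH))
for n in('wrist','scene'):
    p,d=bot.read_camera(n);cv2.imwrite(f'pics/{n}3.png',p if n=='wrist' else cv2.resize(p[130:280,190:390],None,fx=4,fy=4,interpolation=cv2.INTER_CUBIC))
E
```

```text
t: 3.9
eef_pos: [0.6651, -0.0207, 0.0383]
tool_rot: [0.0, 0.751, -0.66, -0.0]
contact_force: [-0.1, -0.2, 0.1]
gripper_width: -0.001
3.9 [0.1212 0.0498 0.0383] (array([-1. , -0.4,  0. ]), array([ 0.  , -0.  , -0.01]))
```

View pics/wrist3.png

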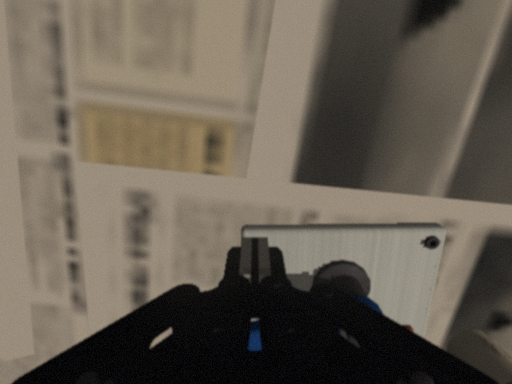

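View pics/scene3.png

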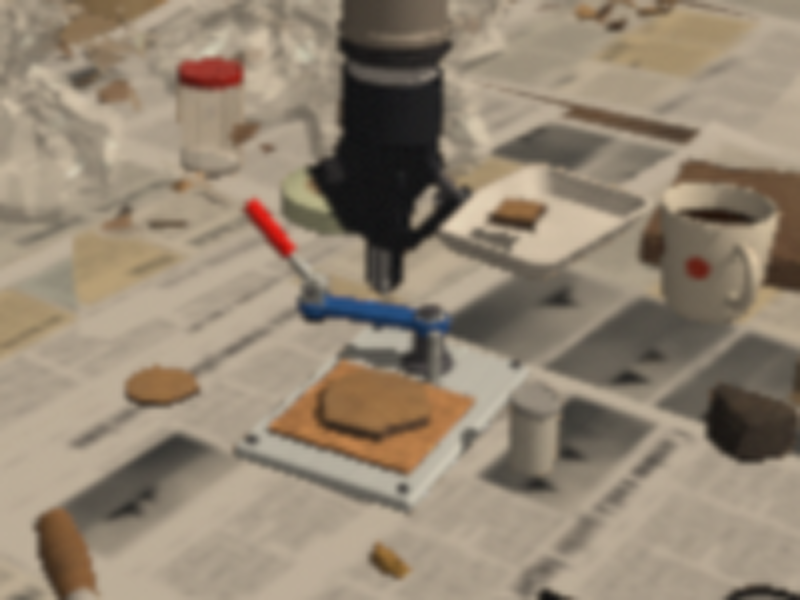

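The tool is down behind the arm, fingers shut at scene3 (385,280), on the far side of the strap and clear of it. Sweeping now.

```bash
python3 -m creep '[[[-0.5,1.2,0,0,0,0,0],[-0.5,2.2,0,0,0,0,0],[-0.7,2.9,0,0,0,0,0],[-0.8,3.6,0,0,0,0,0],[-0.8,4.4,0,0,0,0,0],[-0.6,5.2,0,0,0,0,0],[-0.3,6.1,0,0,0,0,0],[0.1,6.8,0,0,0,0,0],[0.7,7.5,0,0,0,0,0],[0.7,7.5,0,0,0,0,0]]]'
python3 - <<'E'
from h import *
o=bot.get_obs();print(o['t'],w2j(o['eef_pos']),rows(j2w(.035,.0265,.038),TH))
for n in('scene','top'):
    p,d=bot.read_camera(n);cv2.imwrite(f'pics/{n}4.png',cv2.resize(p[130:280,190:390],None,fx=4,fy=4,interpolation=cv2.INTER_CUBIC))
E
```

```text
t: 5.25
eef_pos: [0.5904, -0.0386, 0.038]
tool_rot: [0.001, 0.751, -0.66, -0.0]
contact_force: [-0.2, 0.2, -0.0]
gripper_width: -0.001
5.25 [0.0447 0.0426 0.038 ] (array([1.6, 1. , 0. ]), array([ 0.002, -0.   , -0.012]))
```

View pics/scene4.png

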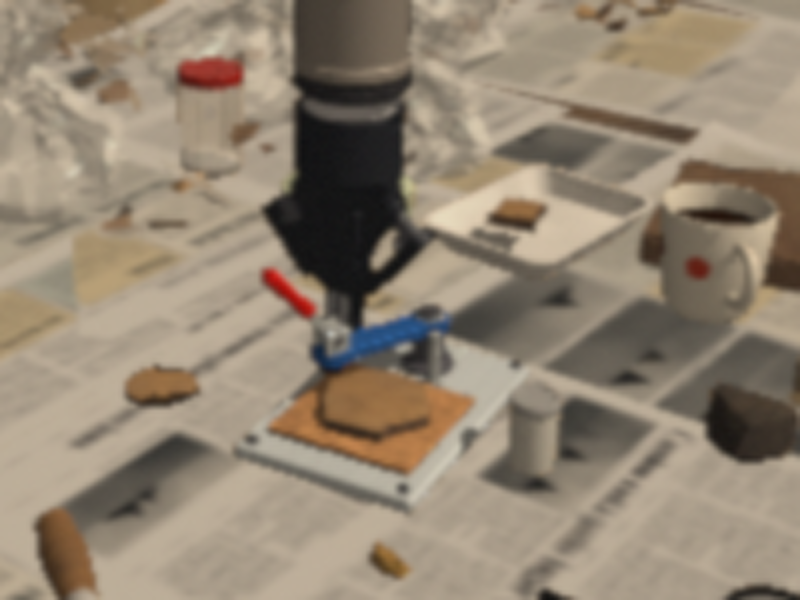

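View pics/top4.png

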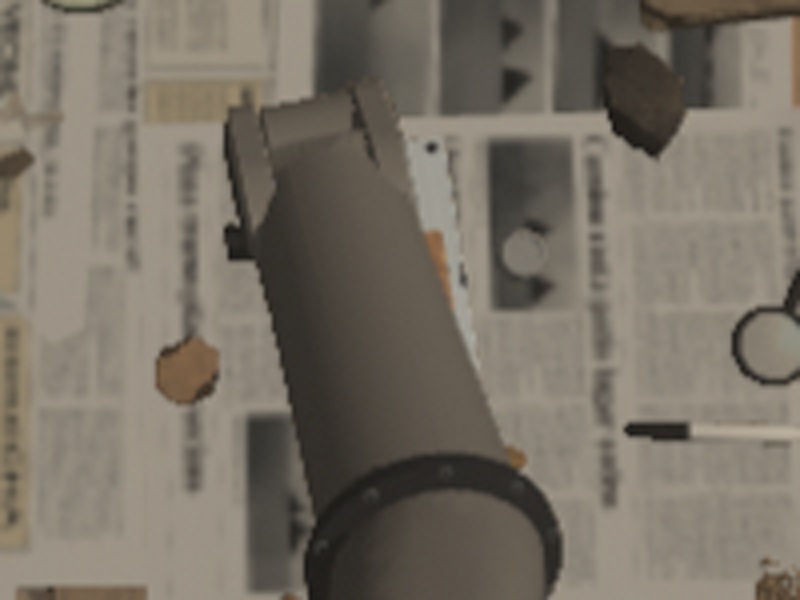

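```bash
python3 -m creep '[[[0.4,0.4,0,0,0,0,0],[0.8,0.7,0,0,0,0,0],[1.2,0.9,0,0,0,0,0],[1.5,1,0,0,0,0,0],[1.7,1,0,0,0,0,0],[1.7,1,0,0,0,0,0]]]';  python3 - <<'E'
from h import *
o=bot.get_obs();print(w2j(o['eef_pos']))
p,d=bot.read_camera('scene');cv2.imwrite(f'pics/scene5.png',cv2.resize(p[150:260,230:350],None,fx=6,fy=5.4,interpolation=cv2.INTER_CUBIC))
p,d=bot.read_camera('wrist');cv2.imwrite(f'pics/wrist5.png',p)
E
```

```text
t: 6.1
eef_pos: [0.5834, -0.0558, 0.0382]
tool_rot: [0.0, 0.751, -0.66, -0.0]
contact_force: [-0.3, 0.3, 0.3]
gripper_width: 0.003
[0.0355 0.0265 0.0382]
```

View pics/scene5.png

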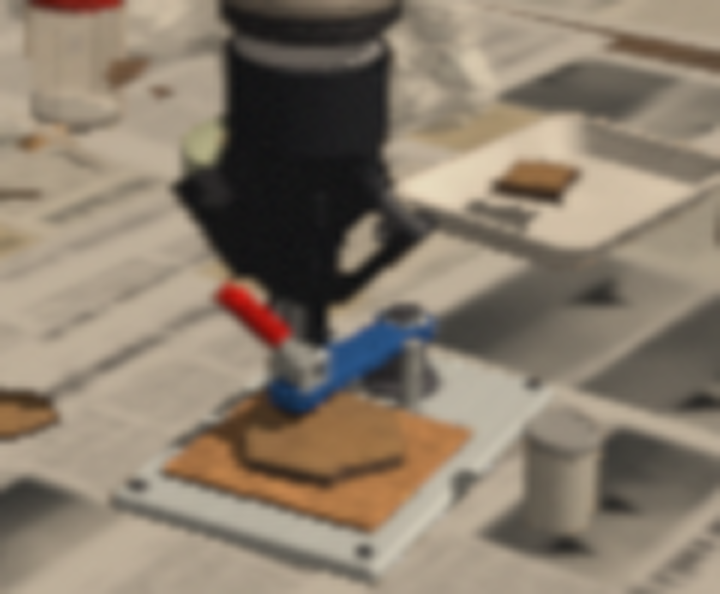

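View pics/wrist5.png

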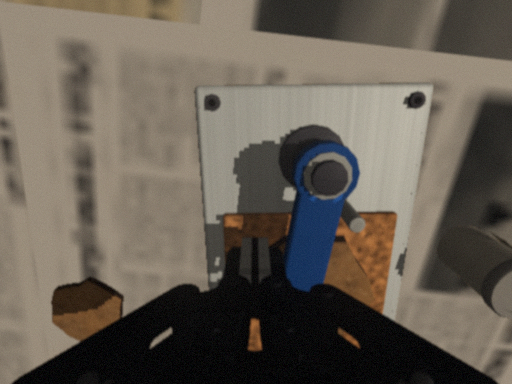

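Run:
```python
from h import *
c=cal('wrist');f=lambda u,v,z:w2j(world('wrist',u,v,z,c=c))
print('post',f(327,177,.054),'edges',f(295,215,.052),f(338,218,.052),f(286,283,.052),f(325,285,.052),'pin',f(357,225,.053))
print('finger',f(239,238,.05),f(271,238,.05))
```

```text
post [ 0.082 -0.005  0.054] edges [0.0633 0.0082 0.052 ] [ 0.0616 -0.0119  0.052 ] [0.0263 0.0115 0.052 ] [ 0.0249 -0.0082  0.052 ] pin [ 0.0584 -0.0208  0.053 ]
finger [0.0507 0.0347 0.05  ] [0.0505 0.0191 0.05  ]
```

```bash
python3 -m creep '[[[0.3,0,0,0,0,0,0],[0.6,0,0,0,0,0,0],[0.9,0,0,0,0,0,0],[1.1,0,0,0,0,0,0],[1.1,0,0,0,0,0,0]]]';python3 -m creep '[[[0.1,0,0,0,0,0,0],[0.2,0,0,0,0,0,0],[0.2,0,0,0,0,0,0]]]';  python3 - <<'E'
from h import *
o=bot.get_obs();print(w2j(o['eef_pos']))
p,d=bot.read_camera('wrist');cv2.imwrite(f'pics/wrist6.png',p)
E
```

```text
t: 6.82
eef_pos: [0.5845, -0.0643, 0.0381]
tool_rot: [-0.0, 0.752, -0.659, -0.001]
contact_force: [-3.3, 7.1, 1.9]
gripper_width: 0.002
t: 7.2
eef_pos: [0.5845, -0.0644, 0.0381]
tool_rot: [-0.001, 0.752, -0.659, -0.002]
contact_force: [-3.8, 10.1, 2.2]
gripper_width: -0.001
[0.0353 0.0179 0.0381]
```

View pics/wrist6.png

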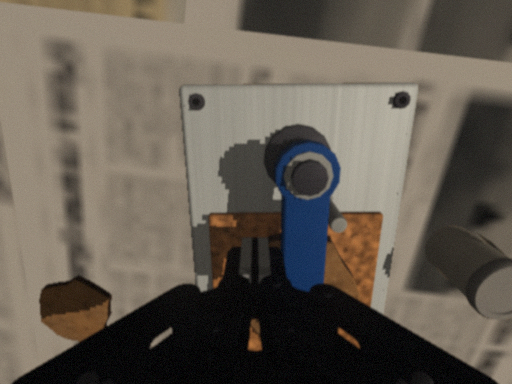

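```bash
python3 -m creep '[[[-0.8,0,0,0,0,0,0],[-1.8,0,0,0,0,0,0],[-2,0,-2,0,0,0,0],[-2,0,-6,0,0,0,0],[-2,0,-11,0,0,0,0],[-1.5,2,-16,0,0,0,0],[-1,6,-20,0,0,0,0],[0,10,-20,0,0,0,0],[0,13,-20,0,0,0,0],[0,13,-20,0,0,0,0]]]';python3 -m creep '[[[0,0,0,0,0,0,0],[0,0,0,0,0,0,0]]]';  python3 - <<'E'
from h import *
o=bot.get_obs();print(o['t'],w2j(o['eef_pos']),abs(o['joint_vel']).max())
p,d=bot.read_camera('wrist');cv2.imwrite(f'pics/wrist7.png',p);np.save('w7d.npy',d)
p=cv2.resize(p[60:240,170:390],None,fx=3.5,fy=3.3,interpolation=cv2.INTER_CUBIC);cv2.imwrite('pics/wrist7c.png',p)
E
```

```text
t: 8.5
eef_pos: [0.455, -0.0863, 0.2398]
tool_rot: [0.0, 0.751, -0.661, 0.001]
contact_force: [0.2, 0.6, 0.6]
gripper_width: 0.001
t: 8.75
eef_pos: [0.4575, -0.0849, 0.2387]
tool_rot: [-0.0, 0.752, -0.66, 0.0]
contact_force: [-0.2, -0.5, 0.4]
gripper_width: -0.004
8.75 [-0.0932  0.0153  0.2387] 0.00797446643492821
```

View pics/wrist7.png

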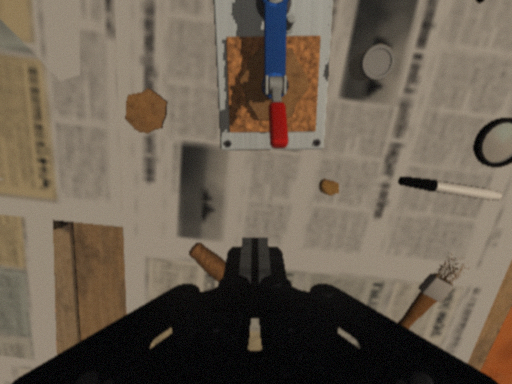

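View pics/wrist7c.png

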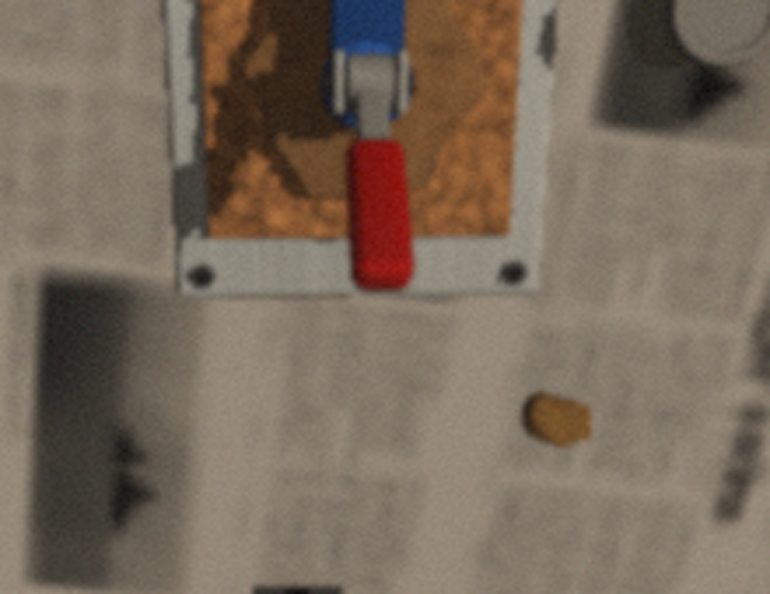

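Run:
```python
from h import *
c=cal('wrist');d=np.load('w7d.npy')
for u,v in [(277,92),(277,106),(278,115),(279,125),(279,132),(279,138),(279,143)]:
    w=world('wrist',u,v,d=d[v,u],c=c);print(u,v,np.round(w,4),w2j(w))
C=[(221,149),(324,149),(228,133),(315,131)]
for u,v in C:print(w2j(world('wrist',u,v,.012 if v>140 else .018,c=c)))
```

```text
277 92 [ 0.5426 -0.0951  0.074 ] [-0.0105 -0.0067  0.074 ]
277 106 [ 0.5301 -0.0957  0.0917] [-0.0229 -0.0056  0.0917]
278 115 [ 0.5226 -0.0972  0.1   ] [-0.0305 -0.006   0.1   ]
279 125 [ 0.5147 -0.0986  0.1098] [-0.0385 -0.0063  0.1098]
279 132 [ 0.5094 -0.0989  0.1168] [-0.0439 -0.0058  0.1168]
279 138 [ 0.5049 -0.0992  0.1221] [-0.0483 -0.0055  0.1221]
279 143 [ 0.5005 -0.0999  0.1211] [-0.0528 -0.0056  0.1211]
[-0.0765  0.0576  0.012 ]
[-0.0777 -0.0704  0.012 ]
[-0.0562  0.0476  0.018 ]
[-0.0549 -0.0568  0.018 ]
```

Run:
```python
from h import *
for p in [(-.044,-.006,.14),(-.05,-.006,.1),(-.058,-.006,.072)]:print(rows(j2w(*p),TH))
```

```text
(array([ 2.1, -5. ,  9.8]), array([-0.  ,  0.  , -0.01]))
(array([ 2.1, -4.4, 13.8]), array([-0.  ,  0.  , -0.01]))
(array([ 2.1, -3.6, 16.6]), array([-0.  ,  0.  , -0.01]))
```

```bash
python3 -m creep '[[[1,-2.5,3,0,0,0,0],[2.1,-5,6,0,0,0,0],[2.1,-5,9.8,0,0,0,0],[2.1,-5,11,0,0,0,0],[2.1,-4.8,12,0,0,0,0],[2.1,-4.6,13,0,0,0,0],[2.1,-4.4,14,0,0,0,0],[2.1,-4.2,14.8,0,0,0,0],[2.1,-4,15.6,0,0,0,0],[2.1,-3.8,16.2,0,0,0,0]]]';python3 -m creep '[[[0,0.1,0.2,0,0,0,0],[0,0.1,0.4,0,0,0,0],[0,0.1,0.4,0,0,0,0]]]';python3 - <<'E'
from h import *
o=bot.get_obs();print(o['t'],w2j(o['eef_pos']))
p,d=bot.read_camera('scene');cv2.imwrite(f'pics/scene8.png',cv2.resize(p[150:260,230:350],None,fx=6,fy=5.4,interpolation=cv2.INTER_CUBIC))
E
```

```text
t: 10.05
eef_pos: [0.497, -0.1012, 0.0759]
tool_rot: [-0.0, 0.751, -0.66, 0.0]
contact_force: [0.5, -0.5, 3.2]
gripper_width: 0.004
t: 10.42
eef_pos: [0.4961, -0.1012, 0.0723]
tool_rot: [-0.0, 0.752, -0.66, 0.0]
contact_force: [-0.3, -0.4, 0.9]
gripper_width: 0.003
10.425 [-0.0573 -0.0063  0.0723]
```

View pics/scene8.png

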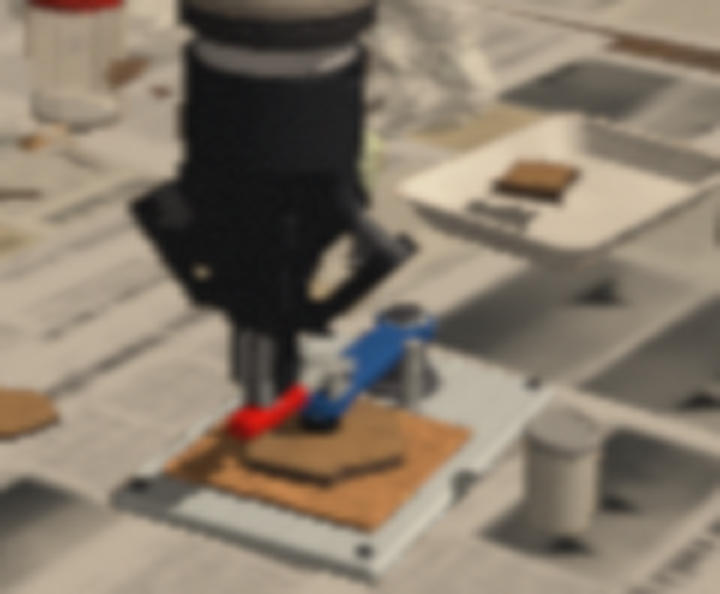

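Lever nearly down (grip at scene8 (265,410)). I'll press on to its stop in small steps.

```bash
python3 -m creep '[[[0,0,0.2,0,0,0,0],[0,0,0.4,0,0,0,0],[0,0,0.5,0,0,0,0],[0,0,0.5,0,0,0,0]]]';python3 -m creep '[[[0,0,0.2,0,0,0,0],[0,0,0.2,0,0,0,0]]]'
```

```text
t: 10.98
eef_pos: [0.4955, -0.1013, 0.0676]
tool_rot: [0.0, 0.751, -0.66, -0.0]
contact_force: [-3.6, -0.7, 8.5]
gripper_width: -0.005
t: 11.22
eef_pos: [0.4955, -0.1014, 0.0668]
tool_rot: [0.001, 0.751, -0.66, -0.0]
contact_force: [-7.5, -0.5, 23.2]
gripper_width: 0.001
```

```bash
python3 -m creep '[[[0,0,0.1,0,0,0,0],[0,0,0.1,0,0,0,0],[0,0,-2,0,0,0,0],[0,0,-6,0,0,0,0],[0,0,-11,0,0,0,0],[0,2,-17,0,0,0,0],[-2,5,-17,0,0,0,0],[-2,5,-17,0,0,0,0],[-2,5,-17,0,0,0,0]]]'
python3 - <<'E'
from h import *
o=bot.get_obs();print(o['t'],w2j(o['eef_pos']))
p,d=bot.read_camera('scene');cv2.imwrite(f'pics/scene9.png',cv2.resize(p[150:260,230:350],None,fx=6,fy=5.4,interpolation=cv2.INTER_CUBIC))
p,d=bot.read_camera('wrist');cv2.imwrite(f'pics/wrist9.png',cv2.resize(p,None,fx=1.5,fy=1.5))
np.save('w9d.npy',d)
E
```

```text
t: 12.35
eef_pos: [0.4439, -0.088, 0.235]
tool_rot: [0.0, 0.752, -0.66, 0.0]
contact_force: [1.0, 0.4, 0.2]
gripper_width: 0.003
12.35 [-0.1072  0.0141  0.235 ]
```

View pics/scene9.png

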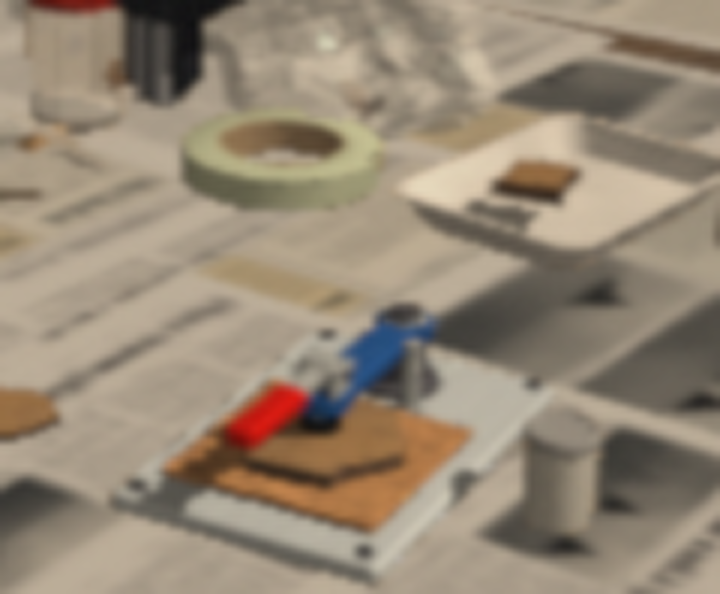

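View pics/wrist9.png

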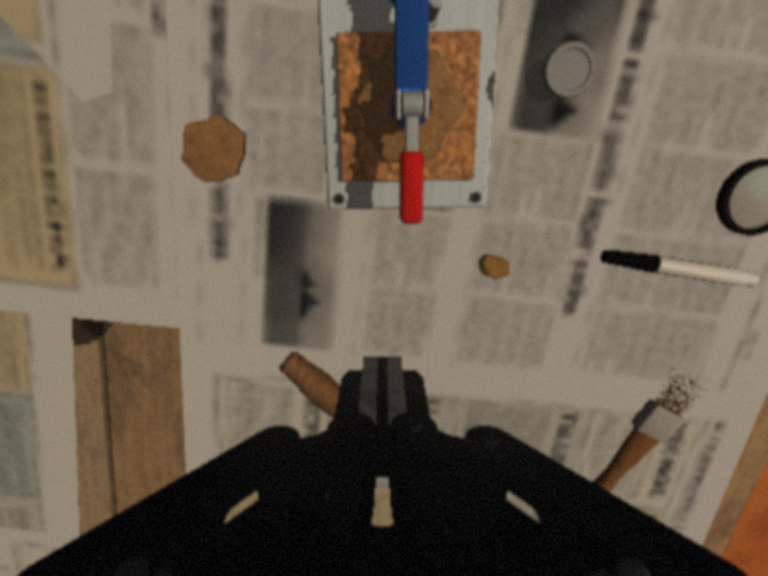

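```bash
python3 -m creep '[[[0,0,0,0,0,0,0],[0,0,0,0,0,0,0]]]'
python3 - <<'E'
from h import *
p,d=bot.read_camera('wrist');c=cal('wrist')
m=(p[...,2]>100)&(p[...,1]<50)&(p[...,0]<50);m=cv2.erode(m.astype(np.uint8),np.ones((3,3)))
ys,xs=np.nonzero(m);P=np.array([world('wrist',u,v,d=d[v,u],c=c) for u,v in zip(xs,ys)])
J=np.array([w2j(q) for q in P])
J=J[(J[:,2]>.05)&(J[:,2]<.09)];print(len(J),J.min(0),J.max(0))
x=J[:,0]
print('top z slope',np.polyfit(x,J[:,2],1),'z med',np.median(J[:,2]),'y slope',np.polyfit(x,J[:,1],1))
b=(p[...,0]>90)&(p[...,2]<70)&(p[...,1]<110)&(np.arange(384)[:,None]<70);ys,xs=np.nonzero(cv2.erode(b.astype(np.uint8),np.ones((3,3))))
J=np.array([w2j(world('wrist',u,v,d=d[v,u],c=c)) for u,v in zip(xs,ys)]);J=J[(J[:,2]>.045)&(J[:,2]<.057)]
print('strap y',len(J),np.polyfit(J[:,0],J[:,1],1),J[:,0].min(),J[:,0].max())
cv2.imwrite('pics/w10.png',cv2.resize(p[0:170,190:360],None,fx=3.5,fy=3.5,interpolation=cv2.INTER_CUBIC))
# jig edge yaw via bed corners by eye from wrist9
for u,v,z in [(220,138,.012),(325,138,.012),(224,21,.018),(320,21,.018),(227,120,.018),(316,120,.018)]:print(w2j(world('wrist',u,v,z,c=c)))
E
```

```text
t: 12.7
eef_pos: [0.444, -0.0879, 0.2349]
tool_rot: [0.0, 0.751, -0.66, -0.0]
contact_force: [0.7, 0.6, -0.2]
gripper_width: -0.006
457 [-0.0778 -0.0123  0.0645] [-0.0337 -0.0012  0.0699]
top z slope [0.00133199 0.06745341] z med 0.0674 y slope [-0.00908973 -0.0065715 ]
strap y 615 [ 0.03644219 -0.00956132] 0.0078 0.0585
[-0.0763  0.0567  0.012 ]
[-0.0777 -0.071   0.012 ]
[0.0482 0.0459 0.018 ]
[ 0.0471 -0.0564  0.018 ]
[-0.0546  0.0468  0.018 ]
[-0.0557 -0.0577  0.018 ]
```

View pics/w10.png

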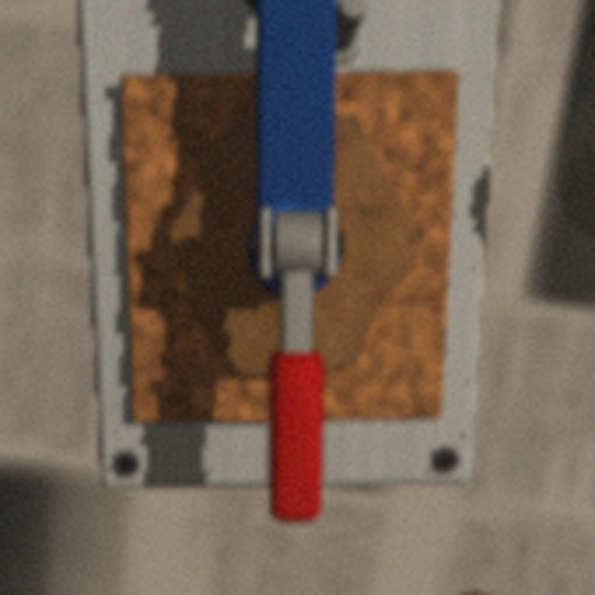

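Run:
```python
from h import *
print(bot.hand_in())
```

```text
the job is handed in; nothing more can be done
None
```

The sherd is clamped in the jig and the job is handed in, at about 12.8 s of the 45 s allowed. I pushed the blue arm round to its stop pin with the outside of the shut fingers. Only then did I press the red lever down, and I withdrew to about 0.23 m above the table.

- **Arm at the pin:** it stopped advancing there at about 10 N. After the clamping, the lever's line was within about 0.01 rad of the jig's axis and within 1 mm of its centre line. A rougher fit to the blue bar gave 0.036 rad; I put that down to the bar being partly cut off in the picture.
- **Lever fully down:** it reached its stop at about 23 N on the fingers. Afterwards the grip was level to within about 0.01 rad, with its top 67 mm above the table (68 mm expected).
- **Sherd and bystanders:** in the last pictures the foot is on the larger sherd, which still lies on the cork. The white canister, the pebble and the smaller sherd look undisturbed. I judged all of this by eye, with no measurement of the sherd's shift.
- **Jig position:** early camera estimates disagreed by 5 to 7 mm across the jig. I corrected for this from closer wrist views before the final push to the pin and before pressing the lever.

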